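Change a stereo microscope from bottom light to top light

TASK

The specimen under the stereo microscope is opaque, so change the lighting from below to above: slide the orange grip (top lamp) fully home against its stop at the bright end, the one marked with a yellow disc, and the blue grip (base lamp) fully home against its stop at the dark end, marked with a black disc. Either may come first. Leave the green grip alone: that supply belongs to the neighbour's microscope.

Things in the scene. Friction and masses are not known exactly. Their poses are not given: they have to be found in the camera images.
- orange_grip (a point): Orange sliding grip of the top lamp's lamp supply: a fixed (does not shift) cream box 180 x 110 mm and 55 mm high, its top level, with a slot along the middle of its long way. The grip is a block 16 mm along the slot, 28 mm across it, standing from 56 to 90 mm above the table; nothing else stands on that box. This point is the centre of the grip's top face, 90 mm above the table. Its x axis runs along the slot towards the bright end (yellow disc), y across the slot, z up.
- orange_slide (a joint): Position of the orange grip along its slot. Travel 80 mm between two hard end stops: 0 = stop at the dark end (black disc), 0.08 m = stop at the bright end (yellow disc). It slides with about 2 N of friction and stays where it is left.
- blue_grip (a point): Blue sliding grip of the base lamp's lamp supply: a fixed (does not shift) cream box 180 x 110 mm and 55 mm high, its top level, with a slot along the middle of its long way. The grip is a block 16 mm along the slot, 28 mm across it, standing from 56 to 90 mm above the table; nothing else stands on that box. This point is the centre of the grip's top face, 90 mm above the table. Its x axis runs along the slot towards the bright end (yellow disc), y across the slot, z up.
- blue_slide (a joint): Position of the blue grip along its slot. Travel 80 mm between two hard end stops: 0 = stop at the dark end (black disc), 0.08 m = stop at the bright end (yellow disc). It slides with about 2 N of friction and stays where it is left.
- green_grip (a point): Green sliding grip of the neighbour's lamp supply, of the same make and size as the other two, with a small loose black rubber cup (34 mm wide, 14 mm high) lying on its bright end; to be left alone. The three boxes stand side by side in any order, at least 10 mm apart. This point is the centre of the grip's top face, 90 mm above the table. Its x axis runs along the slot towards the bright end (yellow disc), y across the slot, z up.

How it is judged:
At the end, for the whole second after the job is handed in: The orange grip rests within 10 mm of its stop at the bright end, the blue grip rests within 10 mm of its stop at the dark end, and the green grip is within 10 mm of where it was (value of joint orange_slide above 0.07 m and value of joint blue_slide below 0.01 m and distance of green_grip from where it was at the start of the episode below 0.01 m and velocity of joint orange_slide between -0.01 and 0.01 m/s and velocity of joint blue_slide between -0.01 and 0.01 m/s); the robot touches nothing.
It fails at once if the green grip is moved by 10 mm or more (distance of green_grip from where it was at the start of the episode above 0.01 m).
It also fails if it takes over 43 s, if anything falls off the work surface, if the arm or the gripper's body presses on something with over 40 N, if the wrist force passes 120 N, or if a joint passes its speed limit or range.

ROBOT

A 6-joint arm with a two-finger parallel gripper is mounted at the origin on the work surface. World frame = base frame: x ahead of the robot, y to its left, z up, the work surface at z = 0. Lengths are in m, angles in rad, forces in N, time in s.
With the tool pointing down it reaches from about 0.35 to 0.775 m from the base axis. Payload 7.3 kg.
Tool frame: the origin (TCP) lies at the very end of the fingers, on their centre line; the grasp point (between the pads) lies 19 mm behind it (robot.tcp_to_grasp is the distance from the TCP to the grasp point, in m); z points along the fingers, y is the direction in which the jaws open and shut (so a half turn about z gives the same grasp; the last joint's range is limited). The gripper opens to 92 mm and grips with 3 to 60 N. Pads are 19 mm wide; open, the fingers measure 130 mm over their backs; the gripper's body (75 mm by 190 mm) begins 47 mm behind the grasp point.
Start: joints at [1.039, 0.342, 1.524, -0, 1.275, -0.146], TCP at [0.198, 0.486, 0.227] pointing down, gripper open.
Joint ranges: [-2.53, 2.53], [-0.77, 2.02], [0.04, 2.7], [-1, 4.14], [0.28, 2.66], [-3.11, 3.11]. Speed limits (rad/s): [2.57, 2.57, 3.14, 3.14, 3.14, 3.14].

INTERFACE

Orientations are given as [roll, pitch, yaw] about the fixed x, y, z axes, in that order (R = Rz(yaw) Ry(pitch) Rx(roll)).
In Python, from cell import robot gives the robot as it stands.
- The arm moves only by the tool arm_command, never from a script. Its argument "motion" is a list that holds one entry, the list of rows, each a list of 7 numbers: the turn, a rotation vector about the tool's x, y, z in units of 90 degrees (1.0 is 90 degrees), then the shift along the tool's x, y, z in units of 30 cm (1.0 is 30 cm), then the opening, from -1 (shut) to 1 (fully open). In form: [[[wx, wy, wz, tx, ty, tz, grip], ...]]. A call has 1 to 8 rows; each row is the pose to reach, as a shift and turn from the pose commanded when the call began, along the tool's axes at that moment; what a row does not reach only later rows make up. A row lasts 1/10 s, in which the tool goes at most 50 mm and 8.59 degrees, less where a joint would pass 70% of its speed; a pose out of reach is approached as far as the arm can. A call with a number of a shift or a turn outside -1 to 1 is refused whole. A call with a gripper value outside its range is refused whole. The fingers move at their own pace and stop on an object; "grip_force" is the grip in N (left out, the last holds). Time passes only in rows, so rows that repeat a pose let the fingers close. It gives the time, the measured TCP pose, the force and the opening at its end, in the units of the state.
- robot.observe(): the state, without advancing time (a new reading comes with each control period).
- robot.read_camera(name): name is "side" or "top"; returns a dict with "image" (400x640x3 uint8, red, green, blue), "z_map" (400x640 float32, m along the optical axis (not along the pixel's ray), 0 where there is no reading), "fov_y" (degrees; the focal length in pixels is half the picture's height over the tangent of half this angle, whatever the lens; pixels are square), "cx", "cy" (the principal point, pixels), "cam_to_world" (4x4, takes a point from camera to world coordinates). Camera axes: x right, y down, z forward; pixel columns grow to the right and rows downward; lengths in m; the calibration is good to about 2 mm. A picture is of the moment at which its call begins.
- robot.hand_in(): hands the job in, once; it reports no verdict.
The state is a dict: "time": time; "qpos": joint angles; "qvel": joint speeds; "joint_efforts": joint torques, N m; "tool_pos": TCP position; "tool_rot": TCP orientation; "contact_force": force on the tool from outside, world axes, zero at the start; "torque": the same for the moment, N m; "opening": finger opening in m.
Only numpy, scipy, OpenCV 4.12 (cv2) and the standard library are available. Lean on these libraries where they do the work, as an engineer would, in place of code of your own. Each camera call takes 0.05 s, during which the arm holds its last target.

## Working session

There is one attempt and no reset: what is moved stays moved. The work goes in short steps, Python scripts to look and compute and a tool call to move; the robot and the scene stay as the last step left them, time stands still between calls to the robot, and variables do not carry over. Pictures are saved under pics/ and viewed, and the job is handed in when it is done.

Besides the shell and the picture viewer there is one more tool, called after "Request:" by a JSON object that holds its "method" and its "body", one argument or row to a line. arm_command: Moves the arm, as the interface text tells. Its arguments: {"type":"object","properties":{"motion":{"type":"array"},"grip_force":{"type":"number"}},"required":["motion"]}

```bash
ls; mkdir -p pics; python3 - <<'E'
from cell import robot
import cv2,numpy as np
for n in ("side","top"):
    c=robot.read_camera(n)
    cv2.imwrite(f"pics/{n}0.png",c["image"][:,:,::-1])
    np.savez(f"{n}0.npz",**c)
    print(n,c["fov_y"],c["cx"],c["cy"],np.round(c["cam_to_world"],3).tolist())
s=robot.observe();print(s)
E
```

```text
pics
side 47.65820840724451 315.7984864627167 206.57479426587156 [[0.885, -0.266, 0.383, 0.163], [-0.466, -0.482, 0.742, -0.759], [-0.013, -0.835, -0.55, 0.683], [0.0, 0.0, 0.0, 1.0]]
top 53.64095110158487 323.8322593589785 196.10540086853484 [[-0.026, -0.996, 0.087, 0.48], [-0.999, 0.023, -0.031, 0.012], [0.029, -0.087, -0.996, 0.908], [0.0, 0.0, 0.0, 1.0]]
{'time': 0.1, 'qpos': array([ 1.03898951e+00,  3.42628902e-01,  1.52491334e+00,  2.63246778e-05,
        1.27539724e+00, -1.45979382e-01]), 'qvel': array([ 0.00130857, -0.00271349, -0.00324161,  0.00197955,  0.00208315,
       -0.00046471]), 'joint_efforts': array([ 1.93437561e-03, -4.32002592e+01, -2.44695514e+01,  7.19484617e-02,
        5.27603785e-02, -8.29389865e-05]), 'tool_pos': array([0.19734961, 0.48610977, 0.22612984]), 'tool_rot': array([-3.14026381e+00, -2.20818059e-04,  2.75575739e+00]), 'contact_force': array([ 0.19623954, -0.89537761, -0.66870171]), 'torque': array([ 0.02612687,  0.01736428, -0.02486165]), 'opening': 0.09206921132823433}
```

View pics/side0.png

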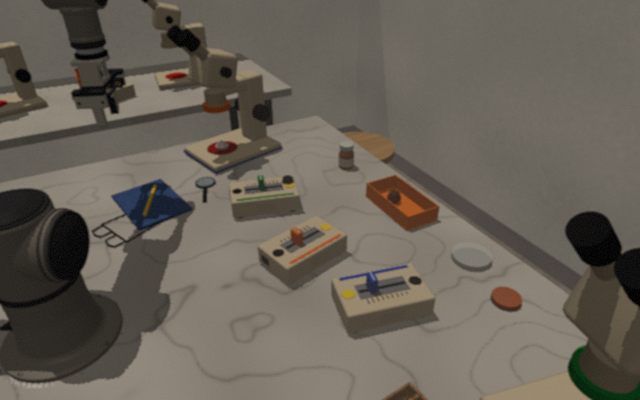

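View pics/top0.png

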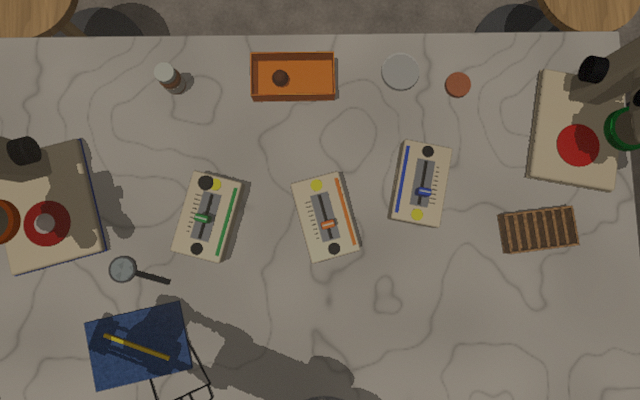

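Top view: the orange grip is at about (328,224), with yellow at (317,186) and black at (334,249). The blue grip is at (424,192), with yellow at (417,214) and black at (428,152). Both grips therefore have to move away from the robot (up in the image). Next I'll measure them in both views.

```bash
cat > h.py <<'E'
import numpy as np,cv2
def load(n,k=0): return dict(np.load(f"{n}{k}.npz"))
def ray(c,u,v):
    f=200/np.tan(np.radians(c["fov_y"])/2); M=c["cam_to_world"]
    return M[:3,3], M[:3,:3]@np.array([(u-c["cx"])/f,(v-c["cy"])/f,1.])
def onplane(c,u,v,z):
    o,d=ray(c,u,v); return o+d*(z-o[2])/d[2]
def tri(c1,p1,c2,p2):
    o1,d1=ray(c1,*p1);o2,d2=ray(c2,*p2)
    A=np.c_[d1,-d2];t=np.linalg.lstsq(A,o2-o1,rcond=None)[0]
    a,b=o1+t[0]*d1,o2+t[1]*d2
    return (a+b)/2,np.linalg.norm(a-b)
def pts(c):
    f=200/np.tan(np.radians(c["fov_y"])/2); z=c["z_map"].astype(float);v,u=np.mgrid[:400,:640]
    P=np.stack([(u-c["cx"])/f*z,(v-c["cy"])/f*z,z],-1)
    return P@c["cam_to_world"][:3,:3].T+c["cam_to_world"][:3,3]
E
python3 - <<'E'
from h import *
for n,roi in (("top",(160,120,480,280)),("side",(215,160,450,335))):
    c=load(n);P=pts(c);hsv=cv2.cvtColor(c["image"],cv2.COLOR_RGB2HSV)
    x0,y0,x1,y1=roi
    for k,(a,b) in {"orange":((5,130,90),(16,255,255)),"blue":((110,110,60),(130,255,255)),"green":((45,80,40),(85,255,255)),"yellow":((22,120,120),(34,255,255)),"black":((0,0,0),(180,255,45))}.items():
        m=cv2.inRange(hsv,a,b);M=np.zeros_like(m);M[y0:y1,x0:x1]=m[y0:y1,x0:x1]
        N,L,S,C=cv2.connectedComponentsWithStats(M)
        for i in range(1,N):
            if S[i,4]>=15:
                q=P[L==i]; print(n,k,S[i].tolist(),C[i].round(1),"z pct",np.percentile(q[:,2],[5,50,95]).round(3),"plane.055",onplane(c,*C[i],.055)[:2].round(3),"med",np.median(q,0).round(3))
    im=c["image"][y0:y1,x0:x1,::-1]
    s=min(800/im.shape[1],600/im.shape[0]);cv2.imwrite(f"pics/{n}_zoom.png",cv2.resize(im,None,fx=s,fy=s,interpolation=cv2.INTER_CUBIC))
E
```

```text
top orange [335, 178, 21, 67, 228] [344.9 210.8] z pct [0.052 0.055 0.057] plane.055 [ 0.521 -0.059] med [ 0.519 -0.059  0.055]
top orange [321, 219, 13, 7, 36] [327.  221.6] z pct [0.055 0.088 0.09 ] plane.055 [ 0.499 -0.02 ] med [ 0.498 -0.02   0.088]
top orange [322, 224, 13, 5, 35] [328.1 226.2] z pct [0.087 0.088 0.091] plane.055 [ 0.489 -0.022] med [ 0.489 -0.021  0.088]
top blue [396, 146, 13, 66, 173] [402.  178.5] z pct [0.052 0.054 0.057] plane.055 [ 0.589 -0.187] med [ 0.588 -0.186  0.054]
top blue [419, 187, 12, 4, 22] [424.6 188.5] z pct [0.085 0.089 0.091] plane.055 [ 0.566 -0.235] med [ 0.562 -0.226  0.089]
top blue [418, 190, 13, 6, 37] [423.6 193.1] z pct [0.087 0.089 0.091] plane.055 [ 0.556 -0.233] med [ 0.553 -0.223  0.089]
top green [215, 188, 22, 68, 227] [225.9 221.4] z pct [0.052 0.055 0.057] plane.055 [0.505 0.196] med [0.506 0.196 0.055]
top green [194, 213, 17, 10, 88] [202.4 218. ] z pct [0.066 0.088 0.091] plane.055 [0.513 0.246] med [0.512 0.237 0.088]
top yellow [211, 179, 10, 11, 83] [215.9 184.1] z pct [0.052 0.055 0.057] plane.055 [0.585 0.217] med [
[... 1554 characters left out ...]
93.6] z pct [0.054 0.056 0.058] plane.055 [ 0.511 -0.215] med [ 0.511 -0.216  0.056]
side black [284, 177, 8, 6, 41] [287.3 179.5] z pct [0.061 0.068 0.069] plane.055 [0.595 0.247] med [0.588 0.228 0.068]
side black [234, 190, 6, 3, 15] [236.7 190.9] z pct [0.054 0.055 0.057] plane.055 [0.451 0.258] med [0.45  0.255 0.055]
side black [274, 250, 9, 6, 33] [277.8 252.5] z pct [0.054 0.055 0.057] plane.055 [ 0.442 -0.033] med [ 0.442 -0.035  0.055]
side black [262, 256, 6, 8, 26] [264.6 259.7] z pct [0.025 0.031 0.038] plane.055 [ 0.408 -0.042] med [ 0.417 -0.015  0.031]
side black [410, 278, 10, 6, 44] [414.8 280.2] z pct [0.055 0.056 0.057] plane.055 [ 0.649 -0.247] med [ 0.649 -0.246  0.056]
```

View pics/top_zoom.png

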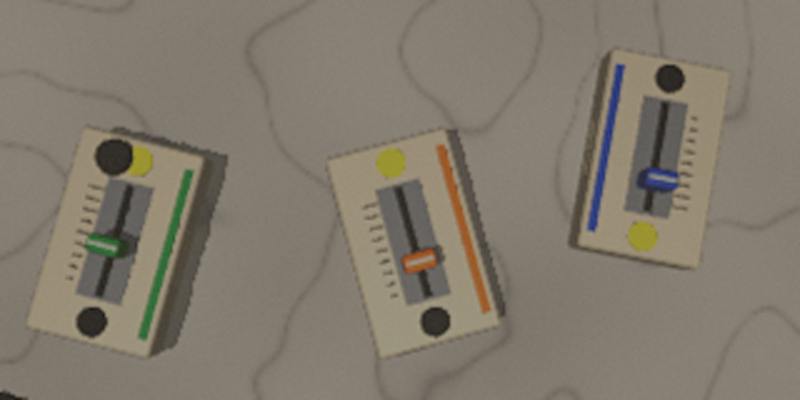

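View pics/side_zoom.png

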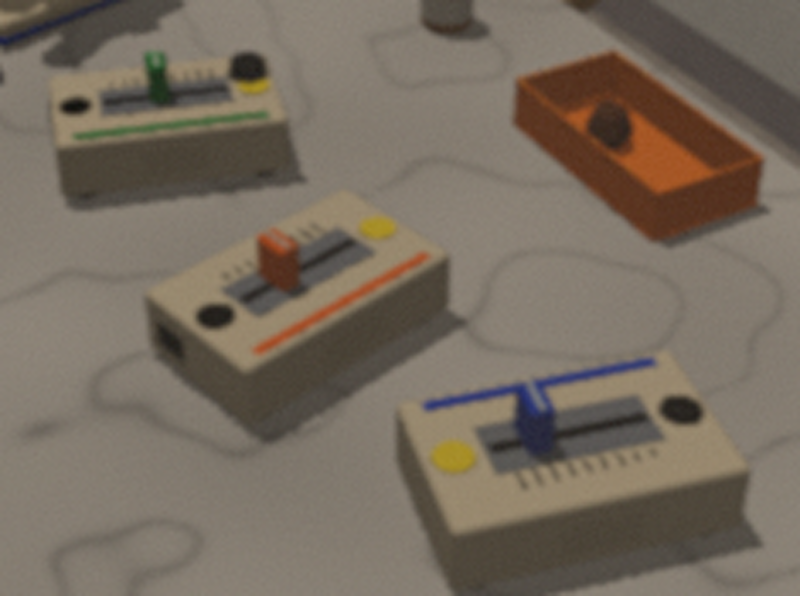

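The top view confirms both pushes point in +x, and it shows the rubber cup on the green box at zoom (115,157). I'll push with closed fingers from behind each grip, with the tool x axis along the slot. Next I'll refine the grip points and work out the moves.

```bash
cat >> h.py <<'E'
from scipy.spatial.transform import Rotation as Rn
def move(target,yawdeg):
    from cell import robot
    s=robot.observe();p=s["tool_pos"];R=Rn.from_euler("xyz",s["tool_rot"])
    T=Rn.from_euler("xyz",[np.pi,0,np.radians(yawdeg)])
    w=(R.inv()*T).as_rotvec()/(np.pi/2);t=R.inv().apply(np.array(target)-p)/.3
    print("t",s["time"],"pos",p.round(4),"yaw",np.degrees(s["tool_rot"]).round(1),"F",s["contact_force"].round(1),"op",round(s["opening"],3));print("w",w.round(4),"t",t.round(4))
E
python3 - <<'E'
from h import *
ct,cs=load("top"),load("side")
for n,bt,pt,bs,ps in (("orange",(334.0,249.3),(316,184.6),(277.8,252.5),(325.5,226.4)),("blue",(427.6,150.6),(416.6,214.1),(414.8,280.2),(347.8,293.6))):
    B=cs and onplane(cs,*bs,.055);
    for nm,a,b in(("black",bt,bs),("yellow",pt,ps)): 
        if nm=="black" and n=="orange": continue
        print(n,nm,[x.round(4) for x in tri(ct,a,cs,b)])
# grip tops: elevated coloured region from each depth, height > .08
mids={"orange":(np.array([.442,-.034]),np.array([.579,.002])),"blue":(np.array([.649,-.246]),np.array([.510,-.215]))}
for n,(k,y) in mids.items():
    a=(y-k)/np.linalg.norm(y-k);m=(k+y)/2
    print(n,"axis deg",np.degrees(np.arctan2(a[1],a[0])).round(1),"mid",m,"len",np.linalg.norm(y-k))
    for c in(ct,cs):
        P=pts(c);q=P[(P[...,2]>.082)&(P[...,2]<.1)&(np.hypot(P[...,0]-m[0],P[...,1]-m[1])<.07)]
        s=(q[:,:2]-m)@a;t=(q[:,:2]-m)@[-a[1],a[0]]
        print(len(q),"centre",q.mean(0).round(4),"s range",np.percentile(s,[3,50,97]).round(4),"t",np.percentile(t,[3,50,97]).round(4))
        uv=np.argwhere((P[...,2]>.082)&(P[...,2]<.1)&(np.hypot(P[...,0]-m[0],P[...,1]-m[1])<.07)).mean(0)[::-1]; print("uv",uv.round(1)); 
        (pu:=globals().setdefault("pu",[])).append(uv)
    print("tri grip",tri(ct,pu[-2],cs,pu[-1]))
move([.463,-.028,.2],194.7)
E
```

```text
orange yellow [array([0.58  , 0.0014, 0.0554]), np.float64(0.0012)]
blue black [array([ 0.6497, -0.2462,  0.0545]), np.float64(0.0005)]
blue yellow [array([ 0.5106, -0.2152,  0.0554]), np.float64(0.0011)]
orange axis deg 14.7 mid [ 0.5105 -0.016 ] len 0.14165097952361638
101 centre [ 0.4923 -0.0191  0.0884] s range [-0.0255 -0.0184 -0.011 ] t [-0.0114  0.0018  0.0142]
uv [327.2 224.4]
80 centre [ 0.4919 -0.0236  0.0878] s range [-0.0264 -0.0205 -0.0115] t [-0.0141 -0.0032  0.0112]
uv [295.7 231.6]
tri grip (array([ 0.49298417, -0.01953444,  0.08466252]), np.float64(0.0013115799668029667))
blue axis deg 167.4 mid [ 0.5795 -0.2305] len 0.142414886862294
106 centre [ 0.5558 -0.2236  0.0883] s range [0.0168 0.0251 0.0318] t [-0.014  -0.0015  0.0115]
uv [423.8 191.6]
105 centre [ 0.5553 -0.2285  0.0885] s range [0.0165 0.0242 0.0307] t [-0.0107  0.004   0.0144]
uv [371.5 277.6]
tri grip (array([ 0.55687448, -0.22503596,  0.08475794]), np.float64(0.0016153525742604678))
t 0.1 pos [0.1973 0.4861 0.2261] yaw [-179.9   -0.   157.9] F [ 0.2 -0.9 -0.7] op 0.092
w [-8.00e-04 -4.00e-04 -4.09e-01] t [-1.4653 -1.2544  0.0884]
```

Request:
{"method": "arm_command", "body": {
  "motion": [
    [[0,0,-0.2,-0.73,-0.63,0.04,-1],[0,0,-0.2,-0.73,-0.63,0.04,-1],[0,0,-0.41,-0.73,-0.63,0.04,-1],[0,0,-0.41,-0.73,-0.63,0.04,-1],[0,0,-0.41,-0.73,-0.63,0.04,-1],[0,0,-0.41,-0.73,-0.63,0.04,-1],[0,0,-0.41,-0.73,-0.63,0.04,-1],[0,0,-0.41,-0.73,-0.63,0.04,-1]]
  ],
  "grip_force": 20
}}

```text
time: 0.9
tool_pos: [0.33, 0.2271, 0.2145]
tool_rot: [-3.141, -0.001, -2.887]
contact_force: [-0.6, 0.2, 0.0]
opening: 0.0322
```

```bash
python3 -c "
from h import *
move([.461,-.029,.2],194.7)"
```

```text
t 0.9 pos [0.33   0.2271 0.2145] yaw [-180.    -0.  -165.4] F [-0.6  0.2  0. ] op 0.032
w [-0.0002 -0.0003 -0.0015] t [-0.208  -0.9362  0.0486]
```

Request:
{"method": "arm_command", "body": {
  "motion": [
    [[0,0,0,-0.208,-0.936,0.05,-1],[0,0,0,-0.208,-0.936,0.05,-1],[0,0,0,-0.208,-0.936,0.05,-1],[0,0,0,-0.208,-0.936,0.05,-1],[0,0,0,-0.208,-0.936,0.05,-1],[0,0,0,-0.208,-0.936,0.05,-1],[0,0,0,-0.208,-0.936,0.05,-1],[0,0,0,-0.208,-0.936,0.05,-1]]
  ]
}}

```text
time: 1.7
tool_pos: [0.4612, -0.0259, 0.1992]
tool_rot: [3.14, -0.001, -2.884]
contact_force: [0.6, -0.2, -0.2]
opening: 0.0005
```

```bash
python3 -c "
from h import *
move([.461,-.029,.07],194.7)
from cell import robot
print(robot.observe()['qpos'])"
```

```text
t 1.7 pos [ 0.4612 -0.0259  0.1992] yaw [ 1.799e+02 -1.000e-01 -1.653e+02] F [ 0.6 -0.2 -0.2] op 0.0
w [ 0.0009 -0.0007  0.0005] t [ 0.003  -0.0103  0.4306]
[-2.22804076e-01  2.54397439e-01  1.73119615e+00  7.84187272e-04
  1.15752838e+00 -2.05127449e+00]
```

Request:
{"method": "arm_command", "body": {
  "motion": [
    [[0,0,0,0,-0.01,0.15,-1],[0,0,0,0,-0.01,0.3,-1],[0,0,0,0,-0.01,0.36,-1],[0,0,0,0,-0.01,0.4,-1],[0,0,0,0,-0.01,0.43,-1],[0,0,0,0,-0.01,0.43,-1],[0,0,0,0,-0.01,0.43,-1]]
  ]
}}

```text
time: 2.4
tool_pos: [0.4624, -0.0287, 0.0713]
tool_rot: [-3.141, 0.001, -2.882]
contact_force: [0.9, -0.6, 0.5]
opening: 0.0005
```

```bash
python3 - <<'E'
from h import *
from cell import robot
a=np.array([.967,.254])
e=np.array([.5105,-.016])+a*(.04-.0175)
move([*e,.07],194.7)
c=robot.read_camera("side");cv2.imwrite("pics/s1.png",cv2.resize(c["image"][160:335,200:480,::-1],None,fx=2.8,fy=2.8))
E
```

```text
t 2.4 pos [ 0.4624 -0.0287  0.0713] yaw [-180.     0.  -165.1] F [ 0.9 -0.6  0.5] op 0.0
w [-0.0001  0.0005  0.0018] t [-0.241  -0.0003  0.0044]
```

View pics/s1.png

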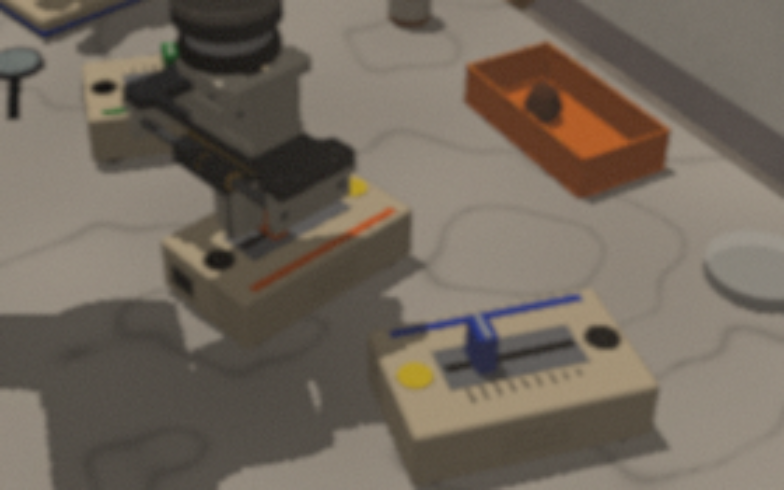

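The closed fingers are down on the box just behind the orange grip, which is partly visible at (270,228). Now I'll push, slowing down near the end.

Request:
{"method": "arm_command", "body": {
  "motion": [
    [[0,0,0,-0.03,0,0,-1],[0,0,0,-0.06,0,0,-1],[0,0,0,-0.09,0,0,-1],[0,0,0,-0.12,0,0,-1],[0,0,0,-0.15,0,0,-1],[0,0,0,-0.18,0,0,-1],[0,0,0,-0.2,0,0,-1],[0,0,0,-0.21,0,0,-1]]
  ]
}}

```text
time: 3.25
tool_pos: [0.5236, -0.0133, 0.0705]
tool_rot: [3.142, 0.0, -2.883]
contact_force: [-2.2, -1.2, 1.2]
opening: 0.0003
```

Request:
{"method": "arm_command", "body": {
  "motion": [
    [[0,0,0,-0.01,0,0,-1],[0,0,0,-0.015,0,0,-1],[0,0,0,-0.02,0,0,-1],[0,0,0,-0.02,0,0,-1]]
  ]
}}

```text
time: 3.65
tool_pos: [0.5288, -0.0118, 0.0706]
tool_rot: [3.141, -0.0, -2.883]
contact_force: [-1.1, -0.2, -1.4]
opening: 0.0003
```

```bash
python3 - <<'E'
from h import *
from cell import robot
a=np.array([.967,.254])
e=np.array([.5105,-.016])+a*(.04-.0175)
move([*e,.07],194.7)
for n in("side","top"):
  c=robot.read_camera(n);cv2.imwrite(f"pics/{n}2.png",cv2.resize(c["image"][120:335,200:480,::-1],None,fx=2.6,fy=2.6))
E
```

```text
t 3.65 pos [ 0.5288 -0.0118  0.0706] yaw [ 180.    -0.  -165.2] F [-1.1 -0.2 -1.4] op 0.0
w [ 0.0002 -0.      0.001 ] t [-0.0124  0.002   0.0021]
```

View pics/side2.png

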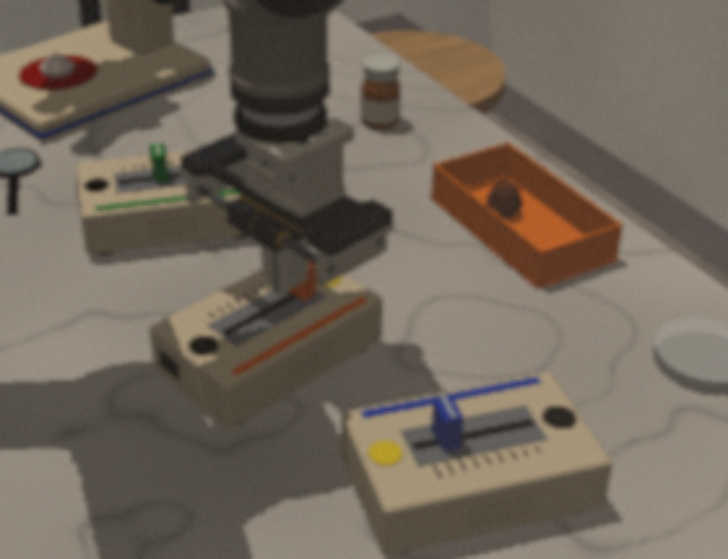

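The orange grip is now ahead of the fingers at about (305,285), near the end of its slot. I'll push on in small steps until the stop shows up in the force reading.

Request:
{"method": "arm_command", "body": {
  "motion": [
    [[0,0,0,-0.005,0,0,-1],[0,0,0,-0.01,0,0,-1],[0,0,0,-0.012,0,0,-1],[0,0,0,-0.012,0,0,-1]]
  ]
}}

```text
time: 4.15
tool_pos: [0.5309, -0.0112, 0.0707]
tool_rot: [3.141, -0.003, -2.883]
contact_force: [-7.2, -3.2, 3.9]
opening: 0.0005
```

Request:
{"method": "arm_command", "body": {
  "motion": [
    [[0,0,0,-0.003,0,0,-1],[0,0,0,-0.007,0,0,-1],[0,0,0,-0.007,0,0,-1]]
  ]
}}

```text
time: 4.45
tool_pos: [0.5311, -0.0112, 0.0707]
tool_rot: [3.141, -0.007, -2.883]
contact_force: [-13.7, -7.5, 9.0]
opening: 0.0005
```

The tool halted while the force rose to about 16 N, so the orange grip is on its stop. I'll back off and lift.

Request:
{"method": "arm_command", "body": {
  "motion": [
    [[0,0,0,0.02,0,0,-1],[0,0,0,0.04,0,0,-1],[0,0,0,0.04,0,-0.15,-1],[0,0,0,0.04,0,-0.3,-1],[0,0,0,0.04,0,-0.38,-1],[0,0,0,0.04,0,-0.38,-1],[0,0,0,0.04,0,-0.38,-1]]
  ]
}}

```text
time: 5.15
tool_pos: [0.5228, -0.0133, 0.1847]
tool_rot: [-3.141, 0.001, -2.883]
contact_force: [-0.0, -0.3, -0.9]
opening: 0.0011
```

```bash
python3 -c "
from h import *
move([.524,-.219,.18],167.4)"
```

```text
t 5.15 pos [ 0.5228 -0.0133  0.1847] yaw [-1.800e+02  1.000e-01 -1.652e+02] F [-0.  -0.3 -0.9] op 0.001
w [1.000e-04 8.000e-04 3.045e-01] t [ 0.1714 -0.6638  0.0157]
```

Request:
{"method": "arm_command", "body": {
  "motion": [
    [[0,0,0.305,0.171,-0.664,0.01,-1],[0,0,0.305,0.171,-0.664,0.01,-1],[0,0,0.305,0.171,-0.664,0.01,-1],[0,0,0.305,0.171,-0.664,0.01,-1],[0,0,0.305,0.171,-0.664,0.01,-1],[0,0,0.305,0.171,-0.664,0.01,-1],[0,0,0.305,0.171,-0.664,0.01,-1],[0,0,0.305,0.171,-0.664,0.01,-1]]
  ]
}}

```text
time: 5.95
tool_pos: [0.524, -0.2174, 0.1812]
tool_rot: [3.141, -0.001, 2.923]
contact_force: [0.2, -0.7, -0.2]
opening: 0.0005
```

```bash
python3 - <<'E'
from h import *
from cell import robot
move([.524,-.219,.07],167.4)
for n in("side","top"):
  c=robot.read_camera(n);cv2.imwrite(f"pics/{n}3.png",cv2.resize(c["image"][120:335,200:480,::-1],None,fx=2.6,fy=2.6))
E
```

```text
t 5.95 pos [ 0.524  -0.2174  0.1812] yaw [ 1.800e+02 -1.000e-01  1.675e+02] F [ 0.2 -0.7 -0.2] op 0.0
w [ 0.0005 -0.0006  0.0007] t [-0.0015 -0.0055  0.3708]
```

View pics/side3.png

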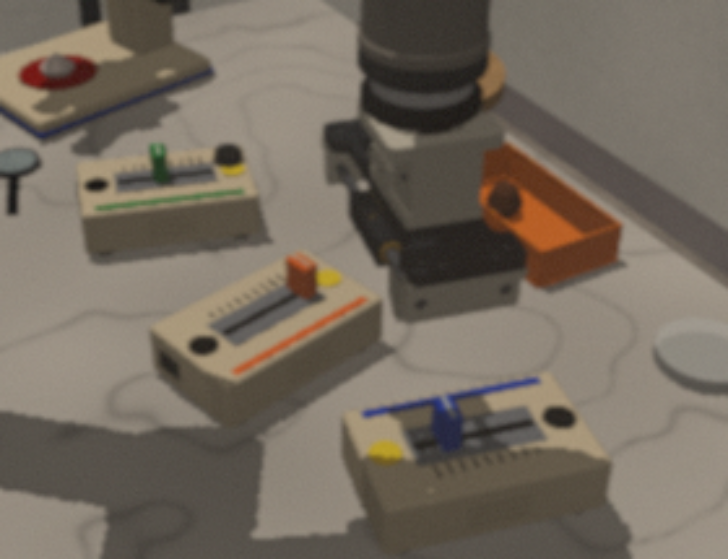

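The orange grip now sits at the yellow end, (302,275), and the green grip hasn't moved, (158,165). I'll go down behind the blue grip.

Request:
{"method": "arm_command", "body": {
  "motion": [
    [[0,0,0,0,-0.005,0.15,-1],[0,0,0,0,-0.005,0.25,-1],[0,0,0,0,-0.005,0.31,-1],[0,0,0,0,-0.005,0.35,-1],[0,0,0,0,-0.005,0.37,-1],[0,0,0,0,-0.005,0.37,-1]]
  ]
}}

```text
time: 6.65
tool_pos: [0.5238, -0.2203, 0.0706]
tool_rot: [3.141, -0.0, 2.921]
contact_force: [-0.4, -0.1, 0.4]
opening: 0.0006
```

Request:
{"method": "arm_command", "body": {
  "motion": [
    [[0,0,0,-0.03,0,0,-1],[0,0,0,-0.06,0,0,-1],[0,0,0,-0.09,0,0,-1],[0,0,0,-0.12,0,0,-1],[0,0,0,-0.15,0,0,-1],[0,0,0,-0.18,0,0,-1],[0,0,0,-0.2,0,0,-1],[0,0,0,-0.21,0,0,-1]]
  ]
}}

```text
time: 7.45
tool_pos: [0.5858, -0.2346, 0.0705]
tool_rot: [3.142, 0.0, 2.921]
contact_force: [-1.5, -0.3, 1.9]
opening: 0.0005
```

```bash
python3 - <<'E'
from h import *
e=np.array([.5795,-.2305])+np.array([.976,-.218])*(.04-.0175)
move([*e,.07],167.4)
E
```

```text
t 7.45 pos [ 0.5858 -0.2346  0.0705] yaw [180.    0.  167.4] F [-1.5 -0.3  1.9] op 0.001
w [ 0.      0.0001 -0.0005] t [-0.0516  0.0088  0.0018]
```

Request:
{"method": "arm_command", "body": {
  "motion": [
    [[0,0,0,-0.015,0,0,-1],[0,0,0,-0.03,0,0,-1],[0,0,0,-0.04,0,0,-1],[0,0,0,-0.045,0,0,-1],[0,0,0,-0.045,0,0,-1]]
  ]
}}

```text
time: 7.95
tool_pos: [0.5986, -0.2375, 0.0706]
tool_rot: [3.141, 0.0, 2.921]
contact_force: [-0.8, -0.3, -0.1]
opening: 0.0009
```

Request:
{"method": "arm_command", "body": {
  "motion": [
    [[0,0,0,-0.005,0,0,-1],[0,0,0,-0.008,0,0,-1],[0,0,0,-0.008,0,0,-1]]
  ]
}}

```text
time: 8.25
tool_pos: [0.599, -0.2375, 0.0706]
tool_rot: [3.141, -0.004, 2.921]
contact_force: [-8.2, 1.4, 4.3]
opening: 0.0005
```

Request:
{"method": "arm_command", "body": {
  "motion": [
    [[0,0,0,-0.004,0,0,-1],[0,0,0,-0.007,0,0,-1],[0,0,0,-0.007,0,0,-1]]
  ]
}}

```text
time: 8.55
tool_pos: [0.5991, -0.2376, 0.0706]
tool_rot: [3.141, -0.009, 2.921]
contact_force: [-14.8, 3.6, 8.7]
opening: 0.0005
```

Request:
{"method": "arm_command", "body": {
  "motion": [
    [[0,0,0,0.02,0,0,-1],[0,0,0,0.04,0,0,-1],[0,0,0,0.05,0,-0.15,-1],[0,0,0,0.1,0,-0.3,-1],[0,0,0,0.2,0,-0.45,-1],[0,0,0,0.3,0,-0.45,-1],[0,0,0,0.3,0,-0.45,-1],[0,0,0,0.3,0,-0.45,-1]]
  ]
}}

```text
time: 9.35
tool_pos: [0.5151, -0.2188, 0.2063]
tool_rot: [-3.141, 0.002, 2.92]
contact_force: [-0.0, 0.5, -0.1]
opening: -0.0
```

```bash
python3 - <<'E'
from h import *
from cell import robot
for n in("side","top"):
  c=robot.read_camera(n);cv2.imwrite(f"pics/{n}4.png",cv2.resize(c["image"][120:335,200:480,::-1],None,fx=2.6,fy=2.6))
  P=pts(c)
  for k,y,nm in(([.442,-.034],[.579,.002],"orange"),([.649,-.246],[.510,-.215],"blue"),([.45,.255],[.585,.217],"green")):
    k,y=map(np.array,(k,y));a=(y-k)/np.linalg.norm(y-k);m=(k+y)/2
    q=P[(P[...,2]>.08)&(P[...,2]<.1)&(np.hypot(P[...,0]-m[0],P[...,1]-m[1])<.07)]
    if len(q): print(n,nm,len(q),q.mean(0).round(4),"slide",(.04+np.median((q[:,:2]-m)@a)).round(4))
move([.5,-.2,.2],167)
E
```

```text
side orange 82 [ 0.5477 -0.0102  0.0871] slide 0.0764
side blue 116 [ 0.6158 -0.2427  0.0876] slide 0.0019
side green 47 [0.5117 0.236  0.0873] slide 0.0342
top orange 102 [ 0.5483 -0.005   0.0884] slide 0.0794
top blue 108 [ 0.6167 -0.2368  0.0883] slide 0.0023
top green 110 [0.5119 0.2401 0.0882] slide 0.0335
t 9.45 pos [ 0.5156 -0.219   0.2053] yaw [180.    0.  167.3] F [-0.   0.4 -0.3] op 0.0
w [0.0001 0.0003 0.0038] t [0.0647 0.0503 0.0175]
```

View pics/side4.png

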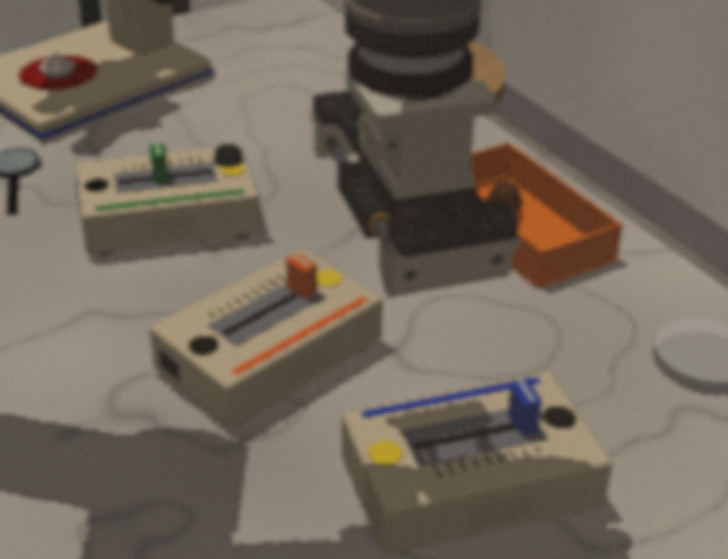

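The orange grip is at its yellow end, (302,275), and the blue grip at its black end, (525,408). The green grip, (158,165), and its cup haven't moved, and the arm is clear of everything.

```bash
python3 -c "
from cell import robot
print(robot.hand_in())"
```

```text
the job is handed in; nothing more can be done
None
```

The job is done and handed in at about 9.5 s. With closed fingers, I pushed the orange grip to its bright stop and the blue grip to its dark stop. Each push ended with the tool halting while the force rose to about 15 N, and then I backed the arm off and lifted it clear.

| Grip | Slide, top view | Slide, side view | Needed |
|---|---|---|---|
| Orange | 0.079 m | 0.076 m | above 0.07 m |
| Blue | 0.002 m | 0.002 m | below 0.01 m |

- **Green grip:** it stayed where it was (x about 0.512 m before and after), with the rubber cup still on its box. The arm touched nothing when I handed in.
- **Disagreements:** the two views differ by about 3 mm on orange, because each sees different faces of the block. Triangulated grip heights before the moves were about 85 mm and depth readings about 88 mm, against the stated 90 mm. Neither affects the result.

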